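Stack a herb order on the tying board, weight it and set the string

TASK

Make this order ready for tying: seat the largest herb packet on the tying board between its four corner blocks, stack the middle one squarely on it and the smallest squarely on top, all lying the same way lengthwise, and stand the brass bell weight with the ring on the middle of the top packet so that the stack settles. Put the string spool upright into the string cup, right down to its floor. Leave the tincture bottle and the small round brass weight where they stand.

Things in the scene. Friction and masses are not known exactly. Their poses are not given: they have to be found in the camera images.
- packet_large: largest of three brown paper herb packets tied with white string, a red label on top; a truncated pyramid, foot 68 (own x) x 84 (own y) mm, sides leaning inwards about 16 degrees, flat top about 44 mm up, string bow to 52 mm. 70 g. Origin: centre of its foot; z up.
- packet_medium: the middle one of the three alike packets: foot 63 (own x) x 78 (own y) mm, flat top 40 mm up, string bow to 48 mm. Origin: centre of its foot; z up.
- packet_small: the smallest of the three alike packets: foot 58 (own x) x 72 (own y) mm, flat top 37 mm up, string bow to 45 mm. Origin: centre of its foot; z up.
- spool: upright spool of white string with round wooden flanges, 41 mm diameter, 45 mm tall. Origin: centre of its foot; z up.
- bell_weight: bell-shaped brass weight with a ring on top: body 30 mm diameter and 30 mm tall, with the ring 40 mm. Origin: centre of its foot; z up.
- tying_board: fixed pale wooden board 128 (own x) x 152 (own y) x 14 mm with crossed string grooves. Four dark L-shaped corner blocks, 12 mm above the board, enclose a seat 76 (own x) x 92 (own y) mm; between blocks its sides are open, 60 mm in the long sides, 37 mm in the short. Origin: under the seat's centre at counter level (seat surface 14 mm up); own y is the seat's long way.
- string_cup: fixed round dark wooden cup, 80 mm wide at the foot, 62 mm at the rim, rim 22 mm up; opening 48 mm wide, its inner floor 8 mm up; a little brass eye at its side. Origin: centre of its foot, at counter level.
- tincture: bystander: small dark bottle with a white label, 28 mm diameter, 69 mm tall. Origin: centre of its foot. To be left alone.
- round_weight: bystander: small round brass weight with a knob instead of a ring, 23 mm diameter, 30 mm tall. Origin: centre of its foot. To be left alone.
Mind the look-alikes: they are no part of the job. Leave any black or blue look-alike of the bell_weight alone.

How it is judged:
At the end, for the whole second after the job is handed in: Largest packet flat in the seat (9 mm, 0.2 rad); middle one on it and smallest on that, each within 12 mm and 0.25 rad of the one below; bell weight upright on the smallest within 12 mm of its centre; spool upright on the cup floor, within 8 mm of its centre; all at rest (x of packet_large in the frame of tying_board between -0.009 and 0.009 m and y of packet_large in the frame of tying_board between -0.009 and 0.009 m and z of packet_large in the frame of tying_board below 0.018 m and angle between packet_large's own z axis and vertical below 0.08 rad and angle between the y axis of packet_large and the y axis of tying_board, either way round below 0.2 rad and linear speed of each of packet_large, packet_medium, packet_small, bell_weight, spool below 0.02 m/s and horizontal distance between packet_medium and packet_large below 0.012 m and z of packet_medium in the frame of packet_large between 0.036 and 0.052 m and angle between the y axis of packet_medium and the y axis of packet_large, either way round below 0.25 rad and angle between each of packet_medium, packet_small's own z axis and vertical below 0.12 rad and horizontal distance between packet_small and packet_medium below 0.012 m and z of packet_small in the frame of packet_medium between 0.032 and 0.048 m and angle between the y axis of packet_small and the y axis of packet_medium, either way round below 0.25 rad and horizontal distance between bell_weight and packet_small below 0.012 m and z of bell_weight in the frame of packet_small between 0.03 and 0.045 m and angle between bell_weight's own z axis and vertical below 0.15 rad and horizontal distance between spool and string_cup below 0.008 m and z of spool in the frame of string_cup below 0.012 m and angle between spool's own z axis and vertical below 0.1 rad); the robot touches nothing.
It fails at once if the tincture bottle is pushed more than 25 mm away or knocked over (distance of tincture from where it was at the start of the episode above 0.025 m or angle between tincture's own z axis and vertical above 0.5 rad).
It fails at once if the small round brass weight is pushed more than 25 mm away or knocked over (distance of round_weight from where it was at the start of the episode above 0.025 m or angle between round_weight's own z axis and vertical above 0.5 rad).
It also fails if it takes over 138 s, if anything falls off the work surface, if the arm or the gripper's body presses on something with over 40 N, if the wrist force passes 120 N, or if a joint passes its speed limit or range.

ROBOT

A 7-joint arm with a two-finger parallel gripper is mounted at the origin on a cart in front of the work surface, level with it; the furniture and walls round the work are solid. World frame = base frame: x ahead of the robot, y to its left, z up, the work surface at z = 0. Lengths are in m, angles in rad, forces in N, time in s.
With the tool pointing down it reaches from about 0.425 to 0.825 m from the base axis. Payload 3.6 kg.
Tool frame: the origin (TCP) lies where the fingers leave the gripper's body, on its centre line; the fingertips stand 73 mm ahead of it and the grasp point (between the pads) lies 54 mm ahead of it; z points along the fingers, y is the line along which they close (so a half turn about z gives the same grasp; the last joint's range is limited). The gripper opens to 85 mm and grips with 20 to 120 N. Pads are 22 mm wide; open, the fingers measure 114 mm over their backs; the gripper's body (76 mm by 85 mm) begins 54 mm behind the grasp point. The pads swing forward as they close: fully open they stand 13 mm farther back than shut.
Start: joints at [-1.367, 0.615, -0.013, 1.423, 0.008, 1.103, -0.04], TCP at [0.148, 0.633, 0.304] pointing down, gripper open.
Joint ranges: [-3.12, 3.12], [-0.3, 2.06], [-1.34, 1.32], [0.26, 2.42], [-1.36, 4.5], [0.01, 1.98], [-2.84, 2.84]. Speed limits (rad/s): [2.79, 2.79, 3.14, 3.14, 3.14, 3.14, 3.14].

INTERFACE

Orientations are given as a unit quaternion [x, y, z, w].
In Python, from station import arm, snapshot, camera_info, ticket gives the robot as it stands. Calls block until the motion is done:
- arm.movep(position, orientation): joint-space move of the TCP to a pose.
- arm.line_to(position, velocity=0.15, ori=None): straight line of the TCP; ori=None keeps the orientation; velocity is the mean speed in m/s.
- arm.move_j(angles): joint-space move.
- arm.move_gripper(opening, effort=None): opening from 0.0 (shut) to 1.0 (fully open); effort is the grip in N (None keeps the last); returns when the fingers have stopped.
- arm.pause(seconds).
- arm.ik(position, orientation): joint angles nearest the present ones, or None.
- snapshot(name): name is "scene" or "top" or "wrist"; returns the picture (384x512x3 uint8, blue, green, red); there is no depth.
- camera_info(name): a dict with "fx", "fy", "cx", "cy" (pixels), "R" (3x3) and "t" (3): a world point X has camera coordinates R X + t; the wrist camera has in their place "T_tool_cam" (4x4, takes a point from camera to tool coordinates, whose origin is the TCP and whose axes are the flange's). Camera axes: x right, y down, z forward; pixel columns grow to the right and rows downward; lengths in m; the calibration is good to about 2 mm. A picture is of the moment at which its call begins: read the wrist's pose just before it. camera_info takes no time and is no camera call.
A pose or a line that the arm cannot do raises arm.MotionError and nothing moves.
- ticket.finish_job(): hands the job in; it is judged then, once.
Readings, each from a call of its own:
- arm.read_time(): time.
- arm.read_joint_positions(): joint angles.
- arm.read_dq(): joint speeds.
- arm.read_effort(): joint torques, N m.
- arm.read_tool_pos(): TCP position.
- arm.read_eef_rot(): TCP orientation.
- arm.read_ft_force(): force on the tool from outside, world axes, zero at the start.
- arm.read_wrist_torque(): the same for the moment, N m.
- arm.read_opening(): opening from 0.0 (shut) to 1.0 (fully open).
- arm.read_finger_force(): force on a finger pad.
Only numpy, scipy, OpenCV 4.12 (cv2) and the standard library are available. Lean on these libraries where they do the work, as an engineer would, in place of code of your own. Each camera call takes 0.05 s, during which the arm holds its last target. There are 200 camera calls.

## Working session

There is one attempt and no reset: what is moved stays moved. The work goes in short steps, each a Python script; the robot and the scene stay as the last script left them, time stands still between calls to the robot, and variables do not carry over. Pictures are saved under pics/ and viewed, at most 14 in all, crops included, and the job is handed in when it is done.

```bash
mkdir -p pics; ls
python3 - <<'E'
from station import arm, snapshot, camera_info
import cv2
for n in ("scene","top"):
    cv2.imwrite(f"pics/{n}0.png",snapshot(n)); c=camera_info(n); print(n,c)
print(camera_info("wrist"),arm.read_tool_pos(),arm.read_eef_rot(),arm.read_time())
E
```

```text
pics
scene {'fx': 487.25775419020414, 'fy': 487.25775419020414, 'cx': 258.2540933203572, 'cy': 194.88828699379133, 'R': array([[ 0.69914816, -0.71478848,  0.01640984],
       [-0.45866895, -0.46600283, -0.75661362],
       [ 0.54846573,  0.52145833, -0.6536563 ]]), 't': array([-0.37640535,  0.2863728 ,  1.02926238])}
top {'fx': 353.18670147261554, 'fy': 353.18670147261554, 'cx': 254.7676501155708, 'cy': 193.69108491228306, 'R': array([[-2.24571115e-02, -9.99747804e-01,  7.61716150e-05],
       [-9.97576682e-01,  2.24033234e-02, -6.58699899e-02],
       [ 6.58516713e-02, -1.55523674e-03, -9.97828211e-01]]), 't': array([0.01465616, 0.55164058, 0.88446229])}
{'fx': 303.0197881733798, 'fy': 303.0197881733798, 'cx': 254.8341391238244, 'cy': 189.2580505929472, 'T_tool_cam': array([[ 1.29530108e-03, -9.48068040e-01, -3.18064951e-01,
         8.15036097e-02],
       [ 9.99998387e-01,  8.32345888e-04,  1.59143110e-03,
         1.23424336e-03],
       [-1.24404491e-03, -3.18066499e-01,  9.48067590e-01,
        -7.04330184e-02],
       [ 0.00000000e+00,  0.00000000e+00,  0.00000000e+00,
         1.00000000e+00]])} [0.1478985  0.63239965 0.30285831] [ 1.14597128e-01  9.93411370e-01 -1.15481011e-03 -1.20791059e-04] 0.1
```

View pics/top0.png

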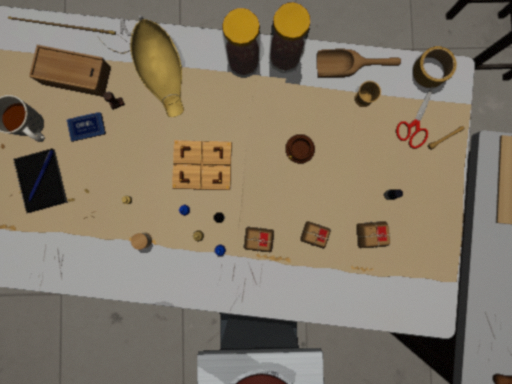

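View pics/scene0.png

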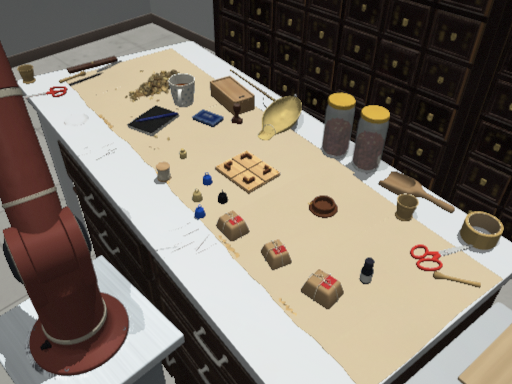

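The top view shows three packets at (259,239), (316,234) and (374,234), the board at (202,165), the cup at (300,149) and the tincture at (394,194). Brass weights are at (198,236) and (126,199). Blue and black look-alikes are at (184,210), (220,250) and (219,217). The spool candidate is at (140,241). I'll take closer wrist views next.

```bash
cat > h.py <<'E'
import numpy as np, cv2
from scipy.spatial.transform import Rotation as Ro
from station import arm, snapshot, camera_info, ticket
def q(yaw): # tool down; yaw = world angle of the tool's y axis from world +y
    return (Ro.from_euler('z',yaw)*Ro.from_quat([0,1,0,0])).as_quat()
def wristcam():
    T=np.eye(4); T[:3,:3]=Ro.from_quat(arm.read_eef_rot()).as_matrix(); T[:3,3]=arm.read_tool_pos()
    i=camera_info("wrist"); C=T@i["T_tool_cam"]
    return dict(i,R=C[:3,:3].T,t=-C[:3,:3].T@C[:3,3])
def ray(c,uv,z):
    uv=np.atleast_2d(uv).astype(float)
    d=np.c_[(uv[:,0]-c["cx"])/c["fx"],(uv[:,1]-c["cy"])/c["fy"],np.ones(len(uv))]@c["R"]
    o=-c["R"].T@c["t"]
    return (o+d*((z-o[2])/d[:,2])[:,None])[:,:2]
def shot(name):
    c=wristcam(); im=snapshot("wrist"); cv2.imwrite(f"pics/{name}.png",im)
    np.save(f"pics/{name}.npy",c,allow_pickle=True); return im,c
def load(name): return cv2.imread(f"pics/{name}.png"), np.load(f"pics/{name}.npy",allow_pickle=True).item()
E
python3 - <<'E'
from h import *
c=camera_info("top")
for n,uv,z in [("board",(202,165),.014),("cup",(300,149),.02),("p1",(259,239),.04),("p2",(316,234),.04),("p3",(374,234),.04),("spool",(140,241),.045),("bell",(198,236),.02),("round",(126,199),.02),("tinc",(394,194),.04)]:
    print(n,ray(c,uv,z).round(3))
for n,p in [("w1",(.53,.17,.26)),("w2",(.50,-.13,.26))]:
    arm.movep(p,q(0)); shot(n); print(arm.read_tool_pos(),arm.read_time(),arm.read_joint_positions())
a=cv2.hconcat([load("w1")[0],load("w2")[0]])
cv2.imwrite("pics/w12.png",cv2.resize(a,(800,300),interpolation=cv2.INTER_AREA))
E
```

```text
board [[0.629 0.137]]
cup [[ 0.664 -0.117]]
p1 [[ 0.438 -0.006]]
p2 [[ 0.447 -0.147]]
p3 [[ 0.444 -0.291]]
spool [[0.44  0.287]]
bell [[0.448 0.148]]
round [[0.546 0.331]]
tinc [[ 0.542 -0.345]]
[0.52972447 0.17141649 0.26005619] 2.3083 [-0.37030552  0.51737363  0.02799602  1.75626348 -0.01915447  0.8679101
  1.23948426]
[ 0.50083391 -0.12771389  0.26000701] 3.5167 [ 0.18167429  0.46170224  0.03820837  1.86425308 -0.02533758  0.81574043
  1.80797015]
```

View pics/w1.png

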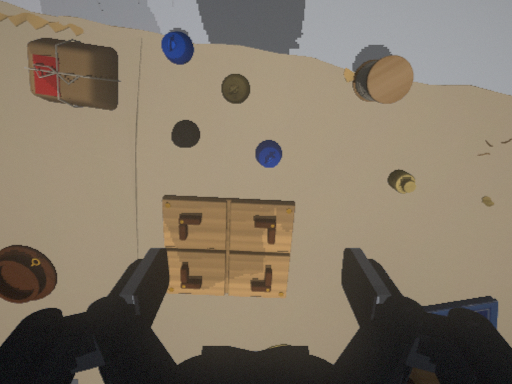

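View pics/w2.png

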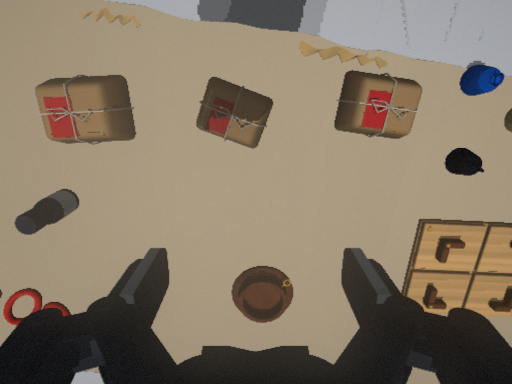

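w1 shows the spool at (388,80), the ringed brass bell at (236,88), the round weight with a knob at (404,183), the blue ones at (178,47) and (269,153), the black one at (185,133), and the board at (228,247). w2 shows the largest packet on the left at (86,108), the smallest in the middle at (235,113), the medium one at (378,104), and the cup at (263,293). I'll take close shots over each item and segment them.

Run:
```python
from h import *
P=dict(L=(.444,-.291),S=(.447,-.147),M=(.438,-.006),bell=(.448,.148),spool=(.44,.287),board=(.629,.137),cup=(.664,-.117))
ims=[]
for n,p in P.items():
    try: arm.movep((*p,.235),q(0))
    except arm.MotionError as e: print(n,e); arm.movep((p[0]+.03,p[1],.235),q(0))
    im,c=shot("c_"+n); ims.append(cv2.resize(im[40:300,80:432],(264,195)))
    print(n,arm.read_tool_pos().round(4) if hasattr(arm.read_tool_pos(),'round') else arm.read_tool_pos())
print(arm.read_time())
while len(ims)<9: ims.append(ims[0]*0)
cv2.imwrite("pics/mont.png",cv2.vconcat([cv2.hconcat(ims[i:i+3]) for i in (0,3,6)]))
```

```text
L [ 0.4455 -0.2888  0.2351]
S [ 0.4476 -0.1468  0.2354]
M [ 0.4385 -0.0077  0.2351]
bell [0.4485 0.1458 0.2349]
spool [0.4408 0.2848 0.2349]
board [0.6275 0.1398 0.235 ]
cup [ 0.6645 -0.1127  0.235 ]
9.1
```

View pics/mont.png

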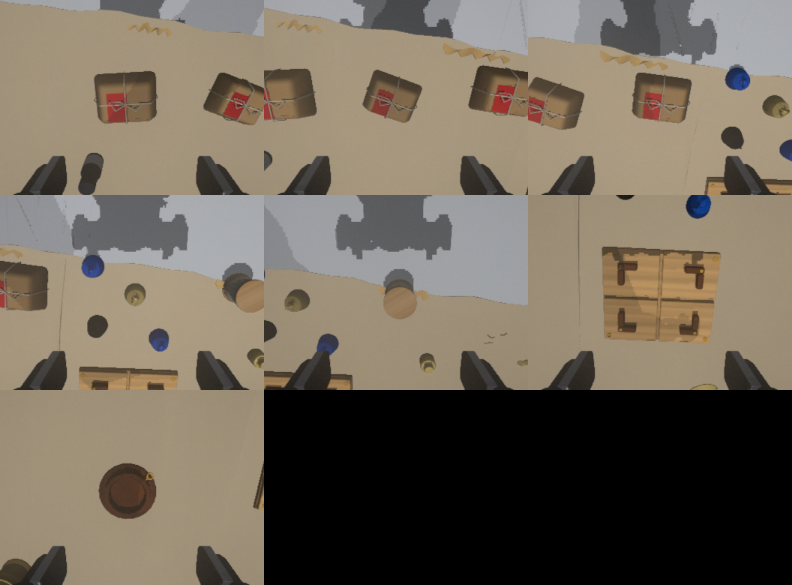

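Packets L, S and M are all lengthwise along about world y. The ringed brass bell, spool, board and cup are all clear. Next I'll measure by masks.

```bash
cat > seg.py <<'E'
from h import *
def comp(name,thr,ctr=(255,190),minarea=150,pred=None):
    im,c=load(name); lab=cv2.cvtColor(im,cv2.COLOR_BGR2LAB).astype(float)
    mat=np.median(lab[60:240,130:380].reshape(-1,3),0)
    d=(lab-mat); m=(np.abs(d[...,0])*.5+np.hypot(d[...,1],d[...,2])>thr).astype(np.uint8) if pred is None else pred(im,lab).astype(np.uint8)
    m[:35]=0; m=cv2.morphologyEx(m,cv2.MORPH_OPEN,np.ones((3,3)))
    cs=[k for k in cv2.findContours(m,cv2.RETR_EXTERNAL,cv2.CHAIN_APPROX_NONE)[0] if cv2.contourArea(k)>minarea]
    k=min(cs,key=lambda k:np.hypot(*(k[:,0].mean(0)-ctr))); return im,c,k
E
python3 - <<'E'
from seg import *
ov=[]
def fin(im,k,y0=40):
    cv2.drawContours(im,[k],-1,(0,255,0),1); x,y,w,h=cv2.boundingRect(k); x=max(x-15,0);y=max(y-15,0)
    ov.append(cv2.resize(im[y:y+h+30,x:x+w+30],(260,200)))
for n in "LSM":
    for thr in (12,):
        im,c,k=comp("c_"+n,thr); k=cv2.convexHull(k)
        (ctr,sz,a)=cv2.minAreaRect((ray(c,k[:,0],.003)*1e3).astype(np.float32)); print(n,thr,np.round(ctr,1),np.round(sz,1),round(a,1))
    fin(im,k)
im,c,k=comp("c_board",12,(255,190))
for z in (.0,.014):
    r=cv2.minAreaRect((ray(c,cv2.convexHull(k)[:,0],z)*1e3).astype(np.float32)); print("board",z,np.round(r[0],1),np.round(r[1],1),round(r[2],1))
fin(im,k)
im,c,k=comp("c_cup",12); 
for z in (.0,.01): r=cv2.fitEllipse((ray(c,k[:,0],z)*1e3).astype(np.float32)); print("cup",z,np.round(r[0],1),np.round(r[1],1))
fin(im,k)
im,c,k=comp("c_bell",12)
pts=ray(c,k[:,0],.0)*1e3; r=cv2.minEnclosingCircle(pts.astype(np.float32)); print("bell",np.round(r[0],1),r[1],[np.round(ray(c,k[:,0].mean(0),z)*1e3,1) for z in(.01,.015)]); print(k[:,0].min(0),k[:,0].max(0))
fin(im,k)
im,c=load("c_spool"); print(im[205,260],im[180,260],im[160,260],im[220,300])
cv2.imwrite("pics/ov.png",cv2.vconcat([cv2.hconcat(ov[:3]),cv2.hconcat(ov[3:])]))
E
```

```text
L 12 [ 446.1 -294.9] [72.1 85.1] 3.3
S 12 [ 448.1 -149.5] [72.1 61.7] 70.6
M 12 [439.5  -3.6] [78.2 65.9] 83.2
board 0.0 [635.3 140.4] [156.5 133.1] 87.3
board 0.014 [631.3 140.3] [149.3 127. ] 87.3
cup 0.0 [ 671.1 -116.5] [79.5 80.5]
cup 0.01 [ 668.2 -116.3] [76.9 77.9]
bell [451.5 153.3] 16.387956619262695 [array([[448., 153.]]), array([[446.6, 152.9]])]
[246 158] [273 187]
[100 122 140] [ 93 123 150] [72 79 85] [120 145 158]
```

View pics/ov.png

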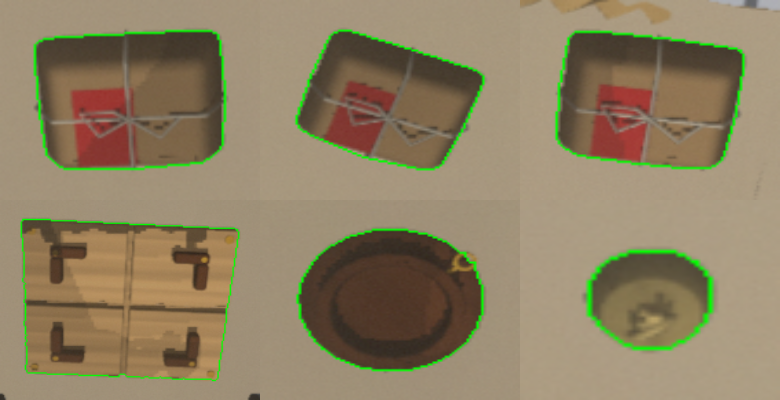

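Run:
```python
from seg import *
im,c=load("c_board")
h=cv2.cvtColor(im,cv2.COLOR_BGR2LAB)
m=(h[...,0]<85).astype(np.uint8); m[:90]=0;m[250:]=0;m[:,:185]=0;m[:,330:]=0
n,l,s,ce=cv2.connectedComponentsWithStats(m)
g=[(ray(c,ce[i],.024)[0]*1e3,s[i]) for i in range(1,n) if s[i][4]>60]
for a,b in g: print(a.round(1),b)
im2,c2=load("c_spool"); g2=cv2.medianBlur(im2[...,2],3)
ci=cv2.HoughCircles(g2[100:260,180:340],cv2.HOUGH_GRADIENT,1,40,param1=60,param2=15,minRadius=17,maxRadius=32)
print(ci)
for u,v,r in ci[0][:2]:
    u+=180;v+=100; print(u,v,r,[ray(c2,(u,v),.045)*1e3], "r mm",r/c2["fx"]*(arm.read_tool_pos()[2]+.07-.045)*1e3); cv2.circle(im2,(int(u),int(v)),int(r),(0,255,0),1)
cv2.imwrite("pics/ov2.png",cv2.resize(cv2.hconcat([im2[100:260,180:340],im[90:250,180:340]]),None,fx=2.4,fy=2.4))
```

```text
[580.  112.2] [185 109 145  51 958]
[597.4 186.7] [288 134  27  31 419]
[628.  101.6] [185 174  68   7 175]
[631.9 177.1] [258 178  69   6 119]
[662.7  95.5] [200 191  24  32 432]
[667.7 182.4] [282 199  26  27 405]
[[[80.5 83.5 22.2]]]
260.5 183.5 22.2 [array([[441.24377816, 292.17541264]])] r mm 19.051902450848907
```

View pics/ov2.png

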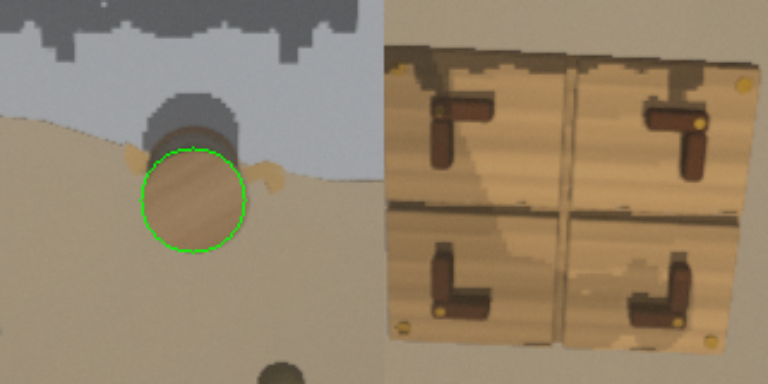

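Run:
```python
from seg import *
im,c=load("c_board")
p=np.array([(438,110),(700,123),(678,323),(440,312)],float); uv=np.c_[180+(p[:,0]-384)/2.4,90+p[:,1]/2.4]
w=ray(c,uv,.026)*1e3; print(w.round(1),w.mean(0)); print("ang",[np.degrees(np.arctan2(*(b-a)[::-1])).round(1) for a,b in ((w[0],w[1]),(w[3],w[2]))])
print(ray(c,(180+(563-384)/2.4,90+213/2.4),.014)*1e3)
```

```text
[[588.3  92.7]
 [593.  193.2]
 [677.5 189.2]
 [672.6  89.2]] [632.85819094 141.07931736]
ang [np.float64(87.3), np.float64(87.2)]
[[632.800409   140.63317804]]
```

```bash
cat >> h.py <<'E'
def pick(p,yaw,z,effort,zup=.2,open_=1.0):
    arm.move_gripper(open_); arm.movep((*p,zup),q(yaw)); f0=np.array(arm.read_ft_force())
    arm.line_to((*p,z+.02),.15); arm.line_to((*p,z),.04)
    print("down",arm.read_time(),(np.array(arm.read_ft_force())-f0).round(1),np.round(arm.read_tool_pos(),4))
    arm.move_gripper(0.0,effort); print("grip",arm.read_opening(),arm.read_finger_force())
    arm.line_to((*p,zup),.12); arm.pause(.2); print("lifted",arm.read_opening(),arm.read_finger_force(),(np.array(arm.read_ft_force())-f0).round(2))
def lower(p,yaw,z,zup):
    arm.movep((*p,zup),q(yaw)); arm.pause(.2); f0=np.array(arm.read_ft_force())
    arm.line_to((*p,z+.015),.12); arm.line_to((*p,z),.03); arm.pause(.2)
    print("placed",arm.read_time(),(np.array(arm.read_ft_force())-f0).round(2),np.round(arm.read_tool_pos(),4))
R=np.radians
E
python3 - <<'E'
from h import *
pick((.4445,-.2949),R(-90+3.3),.074,30)
lower((.6325,.141),R(-92.7),.12,.2)
shot("holdL"); cv2.imwrite("pics/sL.png",snapshot("scene")[100:300,150:350])
a=cv2.hconcat([cv2.resize(load("holdL")[0],(500,375)),cv2.resize(cv2.imread("pics/sL.png"),(300,375))]); cv2.imwrite("pics/v1.png",a)
E
```

```text
down 11.925 [ 0.5 -0.1 -0.2] [ 0.4444 -0.295   0.0739]
grip 0.7318298343580714 31.916969394078478
lifted 0.7289062715166906 31.894295354140922 [-0.35  0.02 -1.  ]
placed 17.1583 [ 0.92 -0.3   0.83] [0.6326 0.141  0.1202]
```

View pics/v1.png

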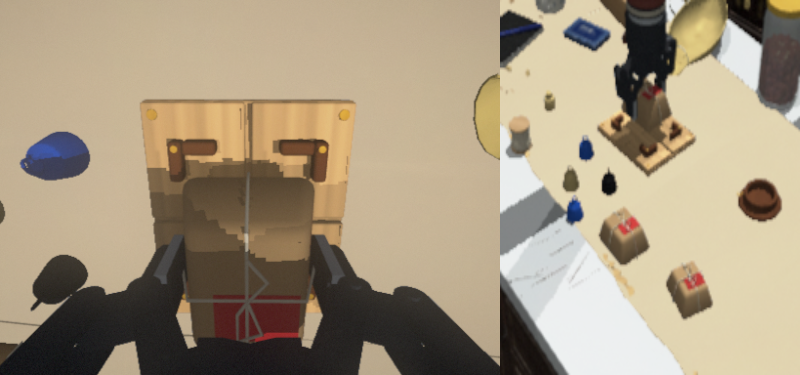

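The packet is held straight and its string lines up with the board groove at (248,170). Lowering it now.

Run:
```python
from h import *
p=(.6325,.141); f0=np.array(arm.read_ft_force())
arm.line_to((*p,.089),.03); arm.pause(.3); print((np.array(arm.read_ft_force())-f0).round(2))
arm.move_gripper(1.0); arm.pause(.2); arm.line_to((*p,.21),.15)
arm.movep((.627,.14,.28),q(0)); shot("afL"); print(arm.read_time())
cv2.imwrite("pics/v2.png",cv2.resize(load("afL")[0][80:280,150:370],None,fx=2.5,fy=2.5))
```

```text
[ 0.63  0.52 -1.03]
21.5
```

View pics/v2.png

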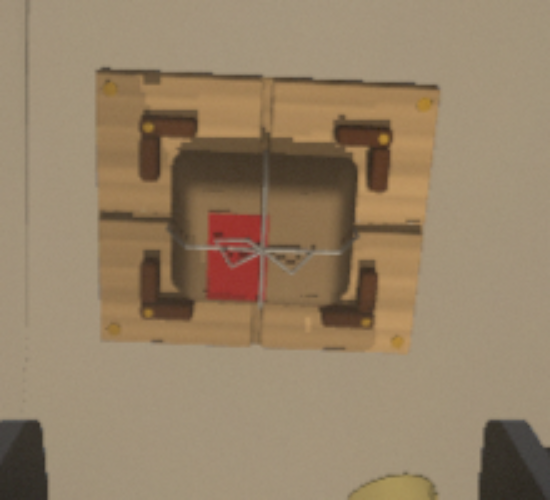

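Packet L is seated inside all four blocks. I'll check its centre from the string cross at crop (262,250), then stack the medium one.

Run:
```python
from h import *
im,c=load("afL")
print("L cross",ray(c,(150+262/2.5,80+250/2.5),.059)*1e3)
print("L near foot edge mid",ray(c,(150+265/2.5,80+150/2.5),.014)*1e3, "sides at top", ray(c,[(150+172/2.5,80+220/2.5),(150+357/2.5,80+230/2.5)],.03)*1e3)
im,c=load("c_L")
# cross in c_L from montage (125,103)
print("c_L cross",ray(c,(80+125*1.333,40+103*1.333),.045)*1e3)
```

```text
L cross [[632.78518824 141.31572309]]
L near foot edge mid [[600.06087123 142.6705147 ]] sides at top [[627.88494173 102.22701971]
 [632.37807912 182.80595429]]
c_L cross [[ 440.08569462 -295.13994816]]
```

Run:
```python
from h import *
pick((.438,-.0036),R(-96.8),.074,30,zup=.2)
p=(.633,.1412); arm.line_to((.438,-.0036,.25),.2)
lower(p,R(-92.7),.134,.25)
arm.move_gripper(1.0); arm.pause(.2); arm.line_to((*p,.25),.15)
arm.movep((.627,.14,.30),q(0)); shot("afM"); s=snapshot("scene"); print(arm.read_time())
a=cv2.hconcat([cv2.resize(load("afM")[0][80:280,150:370],(440,400)),cv2.resize(s[110:230,190:310],(360,400))]); cv2.imwrite("pics/v3.png",a)
```

```text
down 24.2583 [-0.8 -0.2  0. ] [ 0.438  -0.0037  0.0739]
grip 0.6765161627426411 31.04595858952962
lifted 0.6756718137414067 31.105527514591813 [-0.61 -0.24 -1.24]
placed 29.45 [ 1.25 -0.42  0.13] [0.6331 0.1413 0.1342]
32.2833
```

View pics/v3.png

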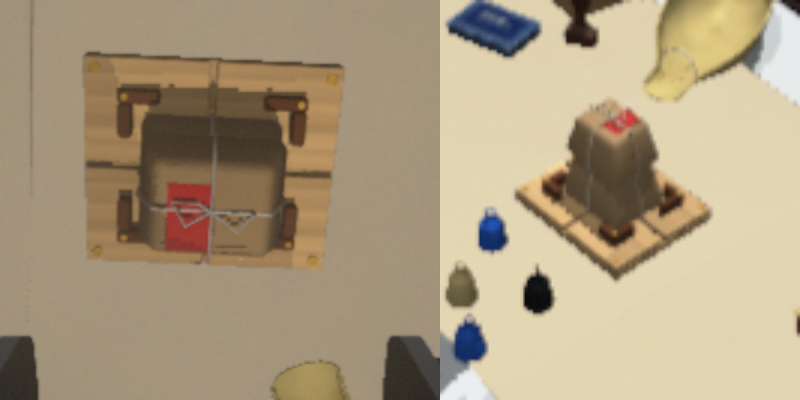

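Medium is squarely stacked on large, with its string cross at (211,212) in the left view. Next is the small packet.

Run:
```python
from h import *
im,c=load("afM"); print("M cross",ray(c,(150+211/2,80+212/2),.099)*1e3)
pick((.446,-.1495),R(-109.4),.074,30,zup=.2)
p=(.633,.1412); arm.line_to((.446,-.1495,.30),.2)
lower(p,R(-92.7),.1735,.30)
arm.move_gripper(1.0); arm.pause(.2); arm.line_to((*p,.30),.15)
arm.movep((.600,.14,.34),q(0)); shot("afS"); s=snapshot("scene"); print(arm.read_time())
a=cv2.hconcat([cv2.resize(load("afS")[0][80:280,150:370],(440,400)),cv2.resize(s[90:230,190:310],(343,400))]); cv2.imwrite("pics/v4.png",a)
```

```text
M cross [[632.83584263 142.01569782]]
down 35.3417 [-0.4  1.5  0.3] [ 0.4459 -0.1496  0.0739]
grip 0.6226602079137274 30.874968459829688
lifted 0.6207941995723048 31.277725766549416 [ 0.04  1.13 -0.48]
placed 41.2333 [1.   1.57 0.07] [0.633  0.1412 0.1735]
44.1917
```

View pics/v4.png

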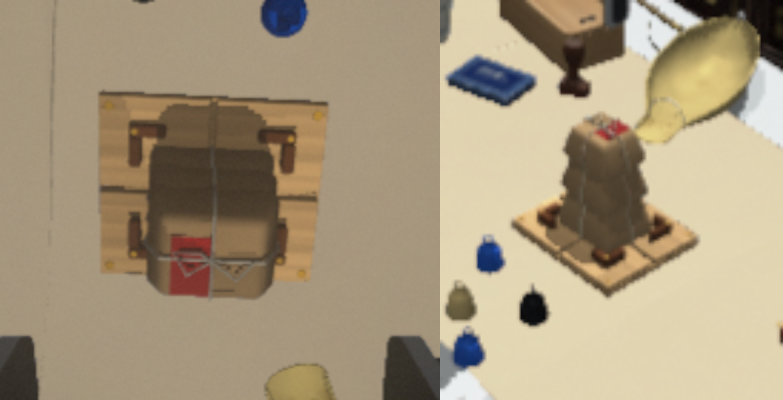

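The small one is on top, square, with its cross near (213,259). Candidates for the bell in w1 are (236,88) brass with ring, (404,183) brass small with knob, (178,47) and (269,153) blue, and (185,133) black. Only (236,88) fits "brass with a ring". I'll confirm in one crop.

Run:
```python
from h import *
im,c=load("afS"); print("S cross",ray(c,(150+213/2,80+259/2),.136)*1e3)
a=cv2.imread("pics/scene0.png")[140:230,140:240]; b=load("c_bell")[0][130:230,180:300]
cv2.imwrite("pics/v5.png",cv2.hconcat([cv2.resize(a,(400,360),interpolation=cv2.INTER_CUBIC),cv2.resize(b,(400,360),interpolation=cv2.INTER_CUBIC)]))
```

```text
S cross [[631.13930562 142.947483  ]]
```

View pics/v5.png

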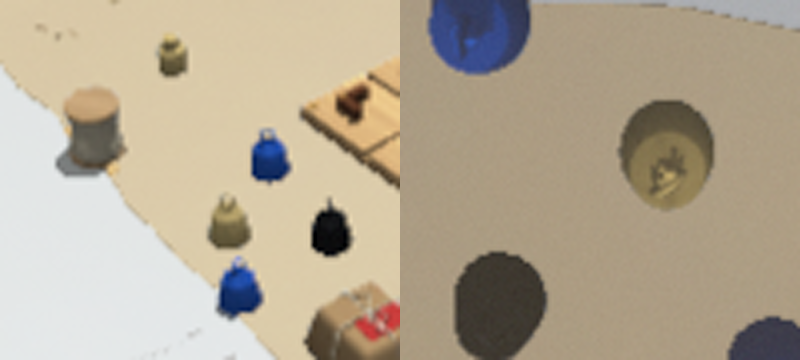

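Confirmed: the brass bell with a ring is at (228,222) in the left crop, and the small one with a knob at (172,55) is the bystander. Grasping the bell.

Run:
```python
from h import *
pick((.449,.153),R(-90),.077,25,zup=.2,open_=.65)
arm.line_to((.449,.153,.33),.2)
p=(.632,.142)
arm.movep((*p,.33),q(R(-90))); arm.pause(.3); f0=np.array(arm.read_ft_force())
arm.line_to((*p,.226),.12)
z=.226
while z>.211:
    z-=.0015; arm.line_to((*p,z),.03); arm.pause(.1); f=(np.array(arm.read_ft_force())-f0)[2]
    if abs(f)>2.5: break
print(z,f,arm.read_opening())
shot("holdB"); cv2.imwrite("pics/v6.png",snapshot("scene")[80:230,180:330].repeat(3,0).repeat(3,1))
```

```text
down 47.3333 [-0.5 -2.  -0.2] [0.449  0.1529 0.0768]
grip 0.3042496582873134 24.349123709835112
lifted 0.30743674312104485 24.10327273537405 [ 0.41 -1.18 -0.9 ]
0.211 6.598062568170834 0.3088962315855554
```

View pics/v6.png

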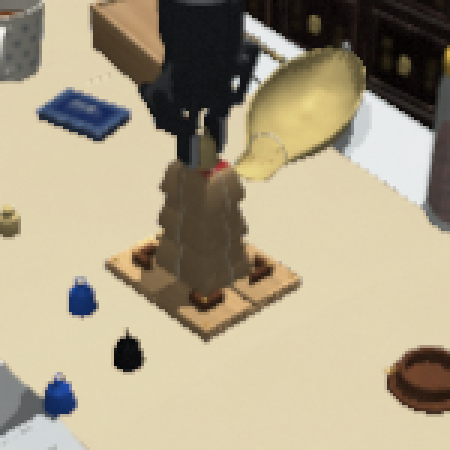

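Contact at 6.6 N. Releasing the bell, then fetching the spool.

Run:
```python
from h import *
p=(.632,.142)
arm.line_to((*p,.2115),.03); arm.move_gripper(.6); arm.pause(.3); arm.line_to((*p,.33),.12)
arm.movep((.56,.142,.37),q(0)); shot("afB"); s=snapshot("scene")
pick((.441,.292),R(-90),.091,25,zup=.2,open_=.75)
arm.line_to((.441,.292,.25),.2); arm.movep((.50,0,.25),q(R(-90)))
lower((.671,-.1165),R(-90),.125,.25)
shot("holdS"); s2=snapshot("scene")
z=lambda a:cv2.resize(a,(390,290))
cv2.imwrite("pics/v7.png",cv2.vconcat([cv2.hconcat([z(load("afB")[0][120:320,150:420]),z(s[60:240,180:420])]),cv2.hconcat([z(load("holdS")[0]),z(s2[120:240,240:400])])]))
```

```text
down 62.0417 [-0.3 -1.3  0.2] [0.441  0.292  0.0909]
grip 0.4692818267673797 25.477464713039808
lifted 0.4654147260067005 25.265229311044095 [0.1  0.98 0.07]
placed 68.1333 [ 0.2   2.03 -0.81] [ 0.6711 -0.1165  0.1252]
```

View pics/v7.png

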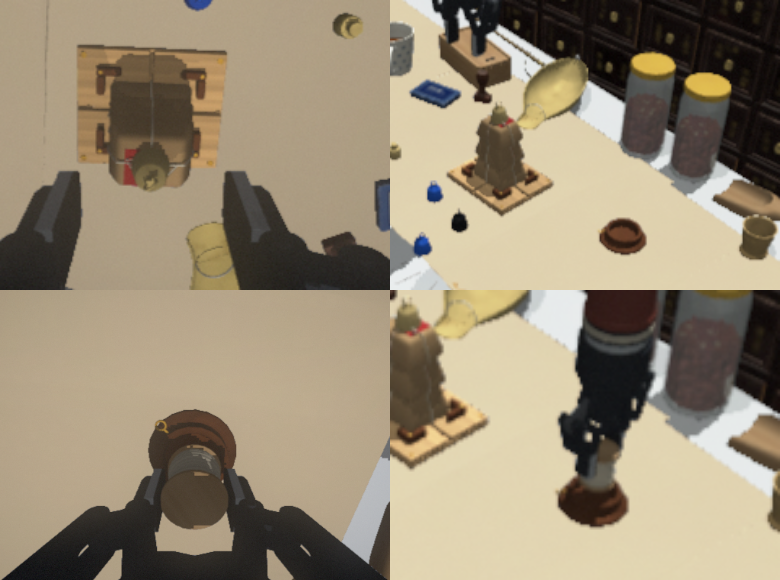

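The bell stands centred on the top packet, and the spool at (195,490) hangs centred over the cup at (192,450). I'll lower it under force watch.

Run:
```python
from h import *
p=(.671,-.1165); f0=np.array(arm.read_ft_force()); z=.117; arm.line_to((*p,z),.05)
while z>.098:
    z-=.002; arm.line_to((*p,z),.04); arm.pause(.1); f=np.array(arm.read_ft_force())-f0; print(round(z,4),f.round(1))
    if abs(f[2])>4: break
```

```text
0.115 [-0.7 -1.3  0.4]
0.113 [ 0.4 -1.9 -0.2]
0.111 [-0.  -1.5 -0.2]
0.109 [ 0.2  0.1 -0.1]
0.107 [-0.9 -0.5  0.7]
0.105 [ 0.2 -1.7 -0.2]
0.103 [-0.  -1.   0.9]
0.101 [-0.8 -1.1 -1. ]
0.099 [ 0.9 -1.4  3.2]
0.097 [-2.   0.  10.6]
```

It reached the floor at 0.099, as expected. Releasing, retreating and checking.

Run:
```python
from h import *
p=(.671,-.1165)
arm.line_to((*p,.099),.03); arm.move_gripper(.8); arm.pause(.3); arm.line_to((*p,.22),.12)
arm.movep((.64,-.1165,.26),q(0)); shot("afC"); arm.movep((.48,-.05,.36),q(0)); arm.pause(.5); s=snapshot("scene"); print(arm.read_time())
z=lambda a:cv2.resize(a,(390,330))
cv2.imwrite("pics/v8.png",cv2.hconcat([z(load("afC")[0][100:300,150:370]),z(s[80:260,180:400])]))
```

```text
76.7417
```

View pics/v8.png

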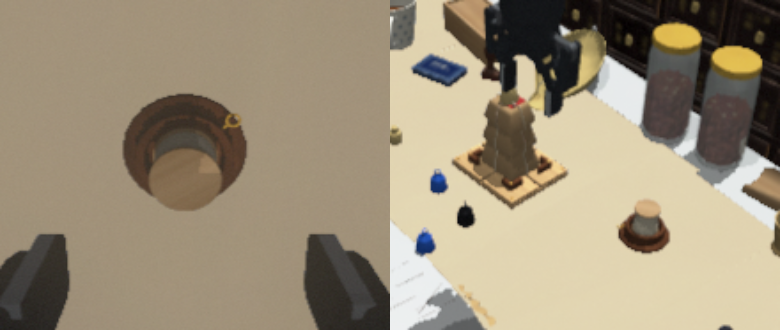

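That view exceeded my picture budget, so I'll check the bell, possibly hidden behind a finger, numerically. The arm moves aside and the scene is compared with the earlier view of the bell in place.

Run:
```python
from h import *
arm.movep((.48,-.25,.36),q(0)); arm.pause(.3); s=snapshot("scene"); cv2.imwrite("pics/end.png",s)
n=cv2.resize(s[60:240,180:420],(390,290)).astype(int); o=cv2.imread("pics/v7.png")[:290,390:].astype(int)
d=np.abs(n-o).max(2); b=d[90:140,90:130]   # stack top + bell
print("bell zone diff mean/max",b.mean(),b.max(),"stack",d[115:210,60:165].mean(),"bg ref",d[200:280,20:60].mean())
print("per-row bell col",n[98:130:4,110].tolist(),o[98:130:4,110].tolist())
# bystanders: colour difference against first scene picture
f=cv2.imread("pics/scene0.png").astype(int); e=s.astype(int)
c=camera_info("scene")
for nm,P in dict(tinc=(.542,-.345,.035),round=(.546,.331,.015)).items():
    x=c["R"]@P+c["t"]; u,v=int(c["fx"]*x[0]/x[2]+c["cx"]),int(c["fy"]*x[1]/x[2]+c["cy"]); print(nm,u,v,np.abs(f-e)[v-15:v+15,u-10:u+10].mean())
im,cc=load("afC"); k=cv2.HoughCircles(cv2.medianBlur(im[...,2],3)[170:240,200:320],cv2.HOUGH_GRADIENT,1,40,param1=60,param2=12,minRadius=15,maxRadius=26)
print("spool top",[ray(cc,(200+a[0],170+a[1]),.053)*1e3 for a in k[0][:2]],k)
```

```text
bell zone diff mean/max 10.3305 36 stack 7.8109273182957395 bg ref 8.0953125
per-row bell col [[177, 211, 225], [155, 192, 208], [114, 157, 175], [110, 165, 185], [74, 110, 123], [63, 93, 104], [63, 89, 100], [70, 83, 174]] [[174, 207, 222], [149, 183, 198], [107, 148, 163], [93, 140, 157], [64, 96, 107], [56, 84, 94], [57, 83, 92], [59, 71, 146]]
tinc 366 269 7.064444444444445
round 182 152 9.857777777777779
spool top [array([[ 671.26692647, -117.24535553]])] [[[52.5 38.5 18.8]]]
```

The bell, stack and bystanders are unchanged apart from a uniform lighting shift, and the spool is within about 1 mm of the cup's centre. Handing in.

```bash
python3 -c "
from h import *
print(arm.read_time()); print(ticket.finish_job())"
```

```text
77.9083
the job is handed in; nothing more can be done
None
```

I handed the job in at 77.9 s with the packets stacked on the board, the bell on top and the spool on the cup floor, and the final checks found the bystanders unmoved; the verdict wasn't shown, and I viewed 15 pictures, one over the limit of 14.

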